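Trim the sheet roller's fine knob and lock it

TASK

Set the roll gap of the bench sheet roller: turn the pointer-shaped fine knob clockwise until its nose points at the steel marker standing on the head, without turning the large coarse wheel beneath it, which is already set. Then turn the winged lock ring beside it clockwise until it is tight against its stop, let go, and leave the fine knob on the marker and the things around the machine where they are.

Things in the scene. Friction and masses are not known exactly. Their poses are not given: they have to be found in the camera images.
- roller: green bench sheet roller, fixed to the bench. Origin: centre of the underside of its adjusting head, a block 200 (x) x 320 (y) x 80 mm high; z up. The coarse wheel and fine knob stand on the head at (0, -90) mm, the lock ring at (0, +60) mm. Three rolls (up to 155 mm high) holding a half-curled tin sheet (up to 225 mm high) run from y = +175 to +480 mm, the sheet from y = +230 mm; a bearing block on the head's end, y = +135 to +175 mm, is 150 mm high
- coarse_rim (a point): a point on the upper edge of the coarse wheel, 52 mm from its axis, turning with it. The wheel is a scalloped bare aluminium disc of 114 mm diameter, 30 mm thick, its flat top 120 mm above the bench; it turns easily (0.04 N m) and must not be turned
- fine_grip (a point): grip point of the fine knob, on its (vertical) axis, 158 mm above the bench. The knob is a black bar above the coarse wheel, on the same axis: the part to pinch is 56 mm long, 16 mm thick, centred on the axis, from 140 to 174 mm above the bench (20 mm clear above the wheel, on a 24 mm neck). Own x axis: along the bar towards its nose, a narrower tip (7 mm thick) that reaches 49 mm from the axis; z up. Turns with 0.05 N m friction and stays where it is left
- fine (a joint): angle of the fine knob, growing clockwise seen from above; at 0 its nose points 1.0 rad counter-clockwise of the roller's x axis; stops at -0.3 and 2.6
- fine_nose (a point): tip of the fine knob's nose, at its top edge, 49 mm from the axis; axes as fine_grip
- marker: the setting marker, a plain dark steel upright fixed on the head beside the coarse wheel: 34 mm long (radially, 63 to 97 mm from the knobs' axis), 12 mm thick, its top 126 mm above the bench. Origin on the knobs' axis on top of the head; own x axis points from the axis through the marker: the fine knob is set when its x axis has the same direction. It is 0.5 to 1.5 rad clockwise of the nose at the start
- lock_grip (a point): grip point of the lock ring, on its (vertical) axis, 130 mm above the bench. The ring is a black 64 mm disc, top 106 mm above the bench, carrying one upright bar across it (two wings): 84 mm long, 14 mm thick, from 106 to 144 mm above the bench. Own x axis: along the wings; z up
- lock (a joint): angle of the lock ring, growing clockwise seen from above (tightening); loose from 0 to 0.35 at the start, tight at its hard stop at 1.3, where its wings lie along the roller's x axis; 0.08 N m friction, so gripping pads lag a few hundredths of a rad and may be turned a little past the stop; stays where it is left
- hammer: 240 mm long hammer lying on the bench to the right; bystander. Origin under its middle
- tin: open square tin, 110 x 110 x 150 mm high, standing to the right of the roller; bystander. Origin at the centre of its underside

How it is judged (in metres and radians):
On the way, in this order (a step that is already met when the one before it is completed fails the run):
1. the fine knob's nose points at the marker (within 0.1 rad) while the lock ring is still loose (less than 0.6 rad) (angle between the x axis of fine_grip and the x axis of marker, either way round below 0.1 rad and x of fine_nose in the frame of marker above 0.03 m and value of joint lock below 0.6 rad), for 0.2 s.
2. the lock ring is turned tight (beyond 1.22 rad) (value of joint lock above 1.22 rad), for 0.2 s.
At the end, for the whole second after the job is handed in: the fine knob's nose points at the marker within 0.1 rad, the lock ring is tight (beyond 1.22 of its 1.3 rad), the coarse wheel's rim is within 5 mm of where it was (angle between the x axis of fine_grip and the x axis of marker, either way round below 0.1 rad and x of fine_nose in the frame of marker above 0.03 m and value of joint lock above 1.22 rad and distance of coarse_rim from where it was at the start of the episode below 0.005 m); the robot touches nothing.
It fails at once if the coarse wheel is turned: its rim moves more than 5 mm (distance of coarse_rim from where it was at the start of the episode above 0.005 m).
It fails at once if the hammer or tin is moved more than 20 mm (distance of any of hammer, tin from where it was at the start of the episode above 0.02 m).
It also fails if it takes over 51 s, if anything falls off the work surface, if the arm or the gripper's body presses on something with over 40 N, if the wrist force passes 120 N, or if a joint passes its speed limit or range.

ROBOT

A 6-joint arm with a two-finger parallel gripper is mounted at the origin on the work surface. World frame = base frame: x ahead of the robot, y to its left, z up, the work surface at z = 0. Lengths are in m, angles in degrees, forces in N, time in s.
With the tool pointing down it reaches from about 0.4 to 0.825 m from the base axis. Payload 7 kg.
Tool frame: the origin (TCP) lies midway between the tips of the shut fingers; the grasp point (between the pads) lies 19 mm behind it; z points along the fingers, y is the direction in which the jaws open and shut (so a half turn about z gives the same grasp; the last joint's range is limited). The gripper opens to 88 mm and grips with 3 to 60 N. Pads are 19 mm wide; open, the fingers measure 130 mm over their backs; the gripper's body (78 mm by 193 mm) begins 47 mm behind the grasp point.
Start: joints at [85.892, 20.546, 0.682, 0, -70.136, -16.507], TCP at [0.238, 0.632, 0.227] pointing down, gripper open.
Joint ranges: [-176.03, 176.03], [-82.01, 121.73], [-58.28, 71.71], [-173.87, 95.51], [-174.79, -0.11], [-173.66, 173.66]. Speed limits (degrees/s): [136.94, 136.94, 172.46, 180, 180, 180].

INTERFACE

Orientations are given as [roll, pitch, yaw] about the fixed x, y, z axes, in that order (R = Rz(yaw) Ry(pitch) Rx(roll)).
In Python, from plant import get_state, capture, close_job gives the robot as it stands.
- The arm moves only by the tool apply_moves, never from a script. Its argument "commands" is a list of rows, each an object with "grip": the opening, from 0 (shut) to 1 (fully open); "dp": the shift along the tool's x, y, z in mm, a list of three; "yaw": the turn about the tool's z in rad. A call has 1 to 12 rows; each row is the pose to reach, as a shift and turn from the pose commanded when the call began, along the tool's axes at that moment; what a row does not reach only later rows make up. A row lasts 1/8 s, in which the tool goes at most 62.5 mm and 10.7 degrees, less where a joint would pass 70% of its speed; a pose out of reach is approached as far as the arm can. A call with a gripper value outside its range is refused whole. The fingers move at their own pace and stop on an object; "newtons" is the grip in N (left out, the last holds). Time passes only in rows, so rows that repeat a pose let the fingers close. It gives the time, the measured TCP pose, the force and the opening at its end, in the units of the state.
- get_state(): the state, without advancing time (a new reading comes with each control period).
- capture(name): name is "scene" or "top" or "wrist"; returns a dict with "color" (384x512x3 uint8, red, green, blue), "camera_matrix" (3x3 intrinsics, pixels), "xyz" and "rotation" of the camera in the world; the wrist camera has in their place "T_tool_cam" (4x4, takes a point from camera to tool coordinates, whose origin is the TCP and whose axes are the flange's). Camera axes: x right, y up, looking along -z (the intrinsics and any distortion apply to the point x, -y, -z); pixel columns grow to the right and rows downward; lengths in m; the calibration is good to about 2 mm. A picture is of the moment at which its call begins: read the wrist's pose just before it. There is no depth.
- close_job(): hands the job in, once; it reports no verdict.
The state is a dict: "time_s": time; "joints": joint angles; "qd": joint speeds; "joint_torque": joint torques, N m; "tcp_pos": TCP position; "eef_rot": TCP orientation; "contact_force": force on the tool from outside, world axes, zero at the start; "moment": the same for the moment, N m; "gripper_width": finger opening in m.
Only numpy, scipy, OpenCV 4.12 (cv2) and the standard library are available. Lean on these libraries where they do the work, as an engineer would, in place of code of your own. Each camera call takes 0.05 s, during which the arm holds its last target.

## Working session

There is one attempt and no reset: what is moved stays moved. The work goes in short steps, Python scripts to look and compute and a tool call to move; the robot and the scene stay as the last step left them, time stands still between calls to the robot, and variables do not carry over. Pictures are saved under pics/ and viewed, and the job is handed in when it is done.

Besides the shell and the picture viewer there is one more tool, called after "Request:" as a command line: name --argument value ..., lists and objects as JSON in quotes. apply_moves: Moves the arm, as the interface text tells. Its arguments: {"type":"object","properties":{"commands":{"type":"array","items":{"type":"object","properties":{"grip":{"type":"number"},"dp":{"type":"array","items":{"type":"number"}},"yaw":{"type":"number"}}}},"newtons":{"type":"number"}},"required":["commands"]}

```bash
ls; mkdir -p pics
python3 - <<'E'
from plant import get_state, capture
import cv2, json, pickle
s=get_state(); print(s)
d={}
for n in ["scene","top","wrist"]:
    c=capture(n); d[n]=c
    cv2.imwrite(f"pics/{n}0.png",cv2.resize(c["color"][:,:,::-1],(800,600),interpolation=cv2.INTER_CUBIC))
    print(n,{k:v for k,v in c.items() if k!="color"})
d['state']=s
pickle.dump(d,open("c0.pkl","wb"))
E
```

```text
pics
{'time_s': 0.0, 'joints': array([ 8.58923422e+01,  2.05910433e+01,  6.33639644e-01, -2.11628195e-02,
       -7.01338582e+01, -1.65065440e+01]), 'qd': array([ 0.11624285, -0.00581931, -0.04052915,  0.09449659,  0.03748525,
        0.02144748]), 'joint_torque': array([ 1.95192308e-05, -5.82722104e+01,  2.93058532e+01,  6.99723333e+00,
        7.06657040e-03, -1.64618368e-04]), 'tcp_pos': array([0.23750084, 0.6313222 , 0.22562279]), 'eef_rot': array([ 1.79906846e+02, -6.85798605e-03, -2.06214037e+01]), 'contact_force': array([ 0.39848195, -0.02910783,  0.75061219]), 'moment': array([-0.01587706,  0.00516985,  0.04105561]), 'gripper_width': 0.08784190914718873}
scene {'camera_matrix': array([[361.12240535,   0.        , 250.82898922],
       [  0.        , 361.12240535, 192.76434315],
       [  0.        ,   0.        ,   1.        ]]), 'xyz': array([ 0.98264894, -0.50891671,  0.69882225]), 'rotation': array([45.77036268, -0.62905463, 51.78363193])}
top {'camera_matrix': array([[349.62414254,   0.        , 260.5856633 ],
       [  0.        , 349.62414254, 193.97418343],
       [  0.        ,   0.        ,   1.        ]]), 'xyz': array([ 0.41563694, -0.12171968,  0.85826081]), 'rotation': array([  8.61712502,  -1.06242645, -89.44697493])}
wrist {'camera_matrix': array([[285.20864975,   0.        , 261.67155296],
       [  0.        , 285.20864975, 189.88395063],
       [  0.        ,   0.        ,   1.        ]]), 'T_tool_cam': array([[ 4.08581199e-04,  9.61167087e-01,  2.75966779e-01,
         7.35480821e-02],
       [ 9.99999912e-01, -4.19148264e-04, -2.06896161e-05,
        -2.61598082e-04],
       [ 9.57848183e-05,  2.75966763e-01, -9.61167174e-01,
        -1.56972452e-01],
       [ 0.00000000e+00,  0.00000000e+00,  0.00000000e+00,
         1.00000000e+00]])}
```

View pics/scene0.png

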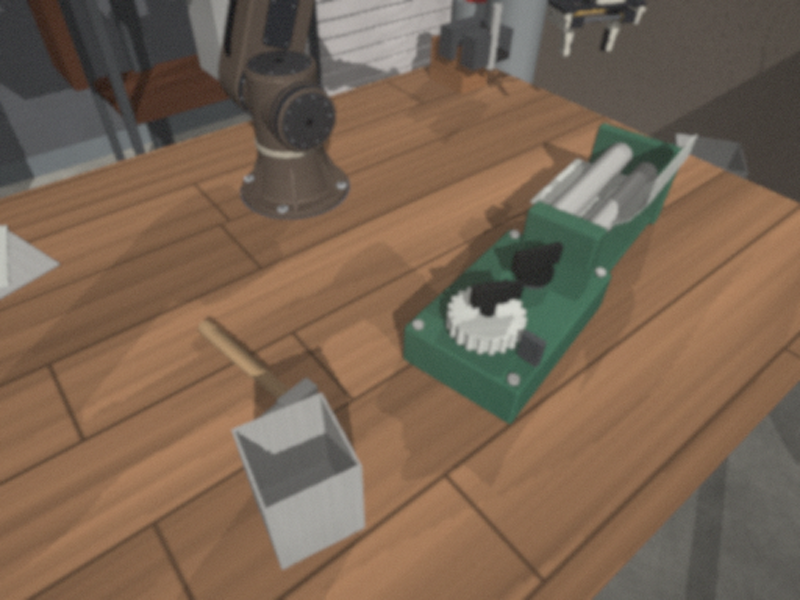

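View pics/top0.png

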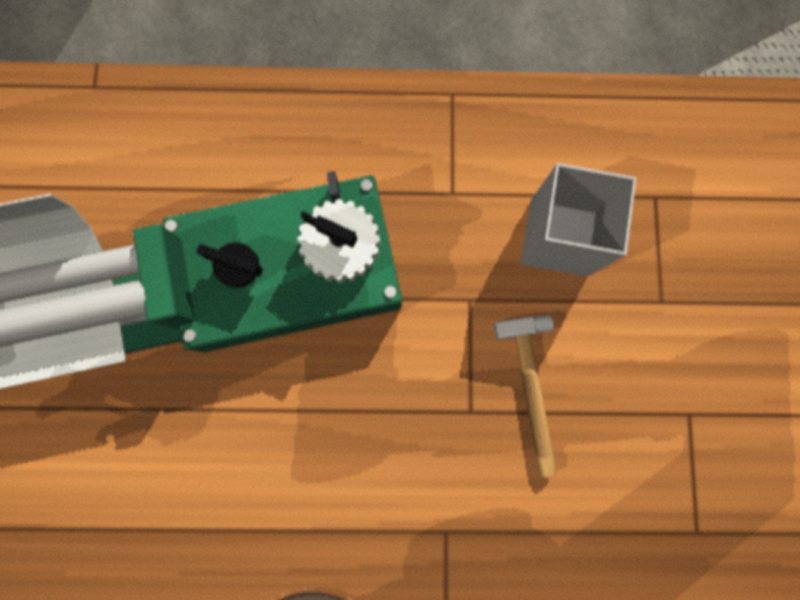

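View pics/wrist0.png

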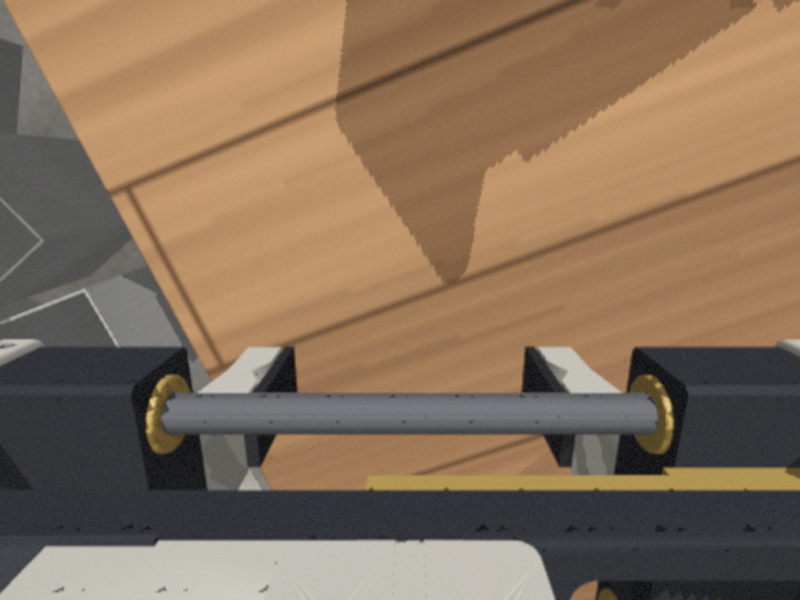

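```bash
cat > h.py <<'E'
import numpy as np, cv2
from scipy.spatial.transform import Rotation as R
def rot(e): return R.from_euler('xyz',e,degrees=True).as_matrix()
def ray(c,uv):
    K=c['camera_matrix']; d=np.array([(uv[0]-K[0,2])/K[0,0],-(uv[1]-K[1,2])/K[1,1],-1.])
    return rot(c['rotation'])@d
def onz(c,uv,z):
    d=ray(c,uv); o=np.array(c['xyz']); return o+d*(z-o[2])/d[2]
def proj(c,P):
    K=c['camera_matrix']; q=(np.atleast_2d(P)-c['xyz'])@rot(c['rotation'])
    return np.c_[K[0,2]+K[0,0]*q[:,0]/-q[:,2], K[1,2]+K[1,1]*q[:,1]/q[:,2]]
def crop(img,x,y,w,h,s,name):
    cv2.imwrite(name,cv2.resize(img[y:y+h,x:x+w,::-1],(w*s,h*s),interpolation=cv2.INTER_CUBIC))
E
python3 - <<'E'
import pickle; from h import *
d=pickle.load(open('c0.pkl','rb'))
crop(d['top']['color'],115,100,150,115,5,'pics/topc.png')
crop(d['scene']['color'],250,130,150,115,5,'pics/scenec.png')
crop(d['top']['color'],70,100,200,140,4,'pics/topd.png')
E
```

```text
(no output)
```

View pics/topc.png

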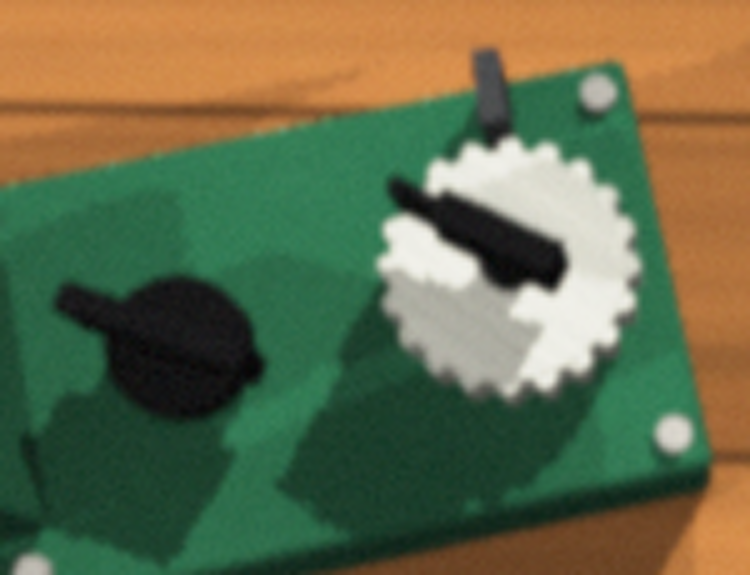

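View pics/scenec.png

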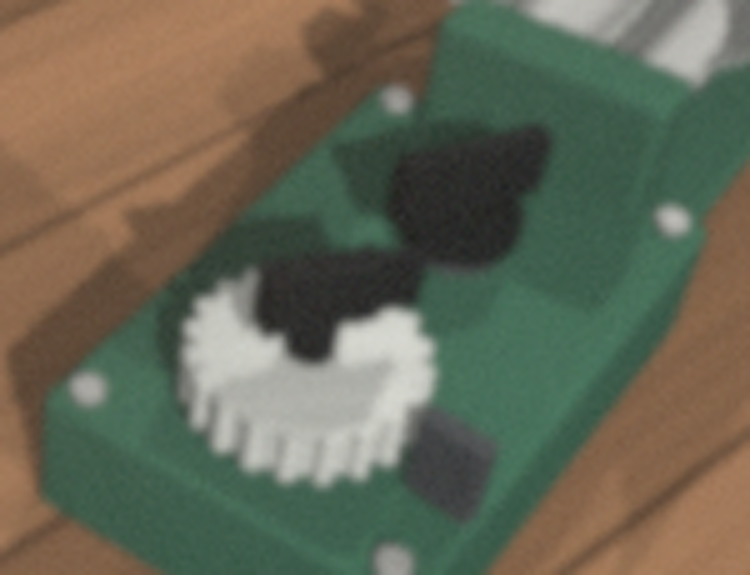

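```bash
cat > fit.py <<'E'
import pickle; from h import *
from scipy.optimize import least_squares
d=pickle.load(open('c0.pkl','rb'))
T=d['top'];S=d['scene']
tp=lambda u,v:(115+u/5-.4,100+v/5-.4)
sp=lambda u,v:(250+u/5-.4,130+v/5-.4)
for n,uv,z in [('wheel',(509,262),.12),('lockdisc',(182,344),.106),('corner+x',(622,62),.08),('corner-x',(710,462),.08),('mk far',(485,50),.126),('mk near',(499,130),.126),('nose',(393,182),.174),('tail',(563,258),.174),('lockL',(60,292),.144),('lockR',(262,362),.144)]:
    print(n,onz(T,tp(*uv),z).round(4))
E
python3 fit.py
```

```text
wheel [ 0.6186 -0.0375  0.12  ]
lockdisc [0.5834 0.1058 0.106 ]
corner+x [ 0.7264 -0.0828  0.08  ]
corner-x [ 0.5381 -0.126   0.08  ]
mk far [ 0.7126 -0.025   0.126 ]
mk near [ 0.6761 -0.0322  0.126 ]
nose [0.6364 0.0041 0.174 ]
tail [ 0.6057 -0.0653  0.174 ]
lockL [0.5964 0.1461 0.144 ]
lockR [0.5677 0.0608 0.144 ]
```

Request:
apply_moves --commands '[{"dp": [0,0,-50],"yaw": 0,"grip": 1},{"dp": [50,35,-85],"yaw": 0.15,"grip": 1},{"dp": [100,70,-85],"yaw": 0.3,"grip": 1},{"dp": [150,106,-85],"yaw": 0.45,"grip": 1},{"dp": [200,142,-85],"yaw": 0.6,"grip": 1},{"dp": [250,177,-85],"yaw": 0.75,"grip": 1},{"dp": [300,212,-85],"yaw": 0.9,"grip": 1},{"dp": [350,248,-85],"yaw": 1.05,"grip": 1},{"dp": [400,283,-85],"yaw": 1.2,"grip": 1},{"dp": [450,319,-85],"yaw": 1.35,"grip": 1},{"dp": [500,354,-85],"yaw": 1.5,"grip": 1},{"dp": [550,389,-85],"yaw": 1.62,"grip": 1}]'

```text
time_s: 1.65
tcp_pos: [0.6163, 0.0722, 0.3115]
eef_rot: [180.0, 0.0, -113.7]
contact_force: [0.6, 0.7, 0.3]
gripper_width: 0.0879
```

Request:
apply_moves --commands '[{"dp": [15,-23,30],"yaw": 0,"grip": 1},{"dp": [30,-46,60],"yaw": 0,"grip": 1},{"dp": [30,-46,60],"yaw": 0,"grip": 1},{"dp": [30,-46,60],"yaw": 0,"grip": 1}]'

```text
time_s: 2.15
tcp_pos: [0.6459, 0.0283, 0.2519]
eef_rot: [-180.0, -0.0, -113.4]
contact_force: [-0.6, 0.1, 0.6]
gripper_width: 0.0876
```

```bash
cat >> h.py <<'E'
def wristcam(c,s):
    # returns dict with world R and pos
    Rt=rot(s['eef_rot']); T=c['T_tool_cam']
    return dict(camera_matrix=c['camera_matrix'],R=Rt@T[:3,:3],xyz=np.array(s['tcp_pos'])+Rt@T[:3,3])
def wonz(w,uv,z):
    K=w['camera_matrix']; d=w['R']@np.array([(uv[0]-K[0,2])/K[0,0],-(uv[1]-K[1,2])/K[1,1],-1.])
    return w['xyz']+d*(z-w['xyz'][2])/d[2]
E
cat > look.py <<'E'
import sys,pickle; from h import *
from plant import get_state,capture
n=sys.argv[1]; s=get_state(); c=capture('wrist'); w=wristcam(c,s)
w['color']=c['color']; w['state']=s
pickle.dump(w,open(n+'.pkl','wb'))
cv2.imwrite(f'pics/{n}.png',cv2.resize(c['color'][:,:,::-1],(800,600),interpolation=cv2.INTER_CUBIC))
print(s['time_s'],s['tcp_pos'],s['eef_rot'],s['joints'],s['gripper_width'])
E
python3 look.py w1
```

```text
2.15 [0.64590656 0.02828032 0.25194483] [-1.79983536e+02 -1.17076072e-02 -1.13441692e+02] [ 1.97764293e+01  1.70756395e+01 -1.01540729e+00  2.08365776e-02
 -7.19049733e+01 -4.32245904e+01] 0.08762947383616666
```

View pics/w1.png

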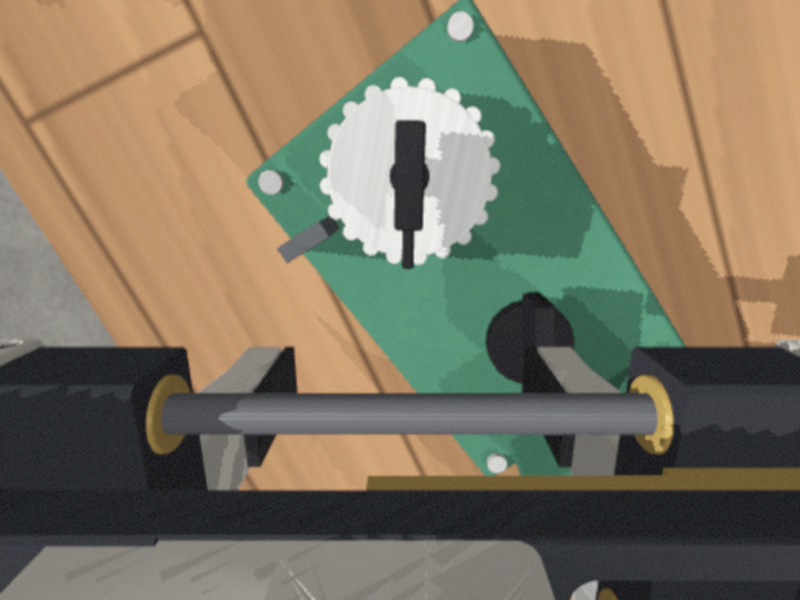

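Run:
```python
import pickle; from h import *
w=pickle.load(open('w1.pkl','rb'))
crop(w['color'],150,40,190,145,4,'pics/w1c.png')
```

```text
(no output)
```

View pics/w1c.png

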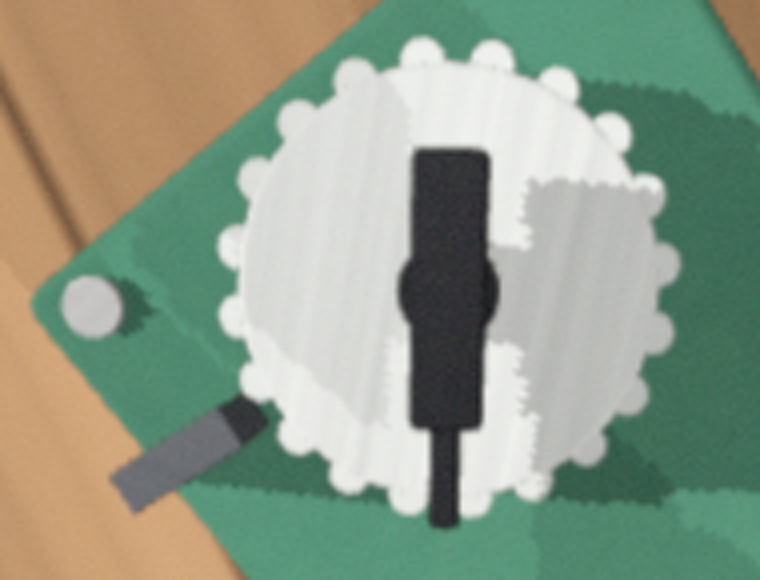

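Run:
```python
import pickle; from h import *
w=pickle.load(open('w1.pkl','rb'))
p=lambda u,v,z: wonz(w,(150+u/4-.375,40+v/4-.375),z)[:2]
ang=lambda a: np.degrees(np.arctan2(a[1],a[0]))
wh=[p(219,282,.12),p(681,268,.12),p(450,38,.12),p(450,518,.12)]
wc=np.mean(wh,0); print('wheel',wc,np.linalg.norm(wh[0]-wh[1]),np.linalg.norm(wh[2]-wh[3]))
neck=(p(398,291,.13)+p(498,291,.13))/2; print('neck',neck)
tail=p(452,150,.174);front=p(446.5,430,.174);tip=p(444.5,527,.174)
print('bar centre',(tail+front)/2, np.linalg.norm(tail-front),np.linalg.norm(tip-tail))
print('fine dir',ang(tip-tail),ang(front-tail))
f=p(124.5,495.5,.126);n=p(227.5,426.5,.126)
print('marker',f,n,np.linalg.norm(f-n),ang(f-n),ang((f+n)/2-(tail+front)/2),ang((f+n)/2-neck),ang((f+n)/2-wc))
```

```text
wheel [ 0.61609758 -0.03723255] 0.11255027246597855 0.1128959552473305
neck [ 0.61717294 -0.03585377]
bar centre [ 0.61697769 -0.03569224] 0.05374831771175197 0.0741013063138133
fine dir 65.41477480147618 65.43016251956838
marker [ 0.71152592 -0.02259991] [ 0.68005405 -0.02780449] 0.03189931455380788 9.390151409310947 7.581597872077635 7.715836217798806 8.584537096069722
```

Request:
apply_moves --commands '[{"dp": [35,0,0],"yaw": 0.01,"grip": 1},{"dp": [70,1,0],"yaw": 0.02,"grip": 1},{"dp": [70,1,30],"yaw": 0.02,"grip": 1},{"dp": [70,1,60],"yaw": 0.02,"grip": 1},{"dp": [70,1,85],"yaw": 0.02,"grip": 1},{"dp": [70,1,100],"yaw": 0.02,"grip": 0.8},{"dp": [70,1,109],"yaw": 0.02,"grip": 0.6},{"dp": [70,1,109],"yaw": 0.02,"grip": 0.5}]' --newtons 20

```text
time_s: 3.2
tcp_pos: [0.6171, -0.0354, 0.1428]
eef_rot: [-180.0, -0.0, -114.6]
contact_force: [0.4, 0.9, -0.4]
gripper_width: 0.0632
```

```bash
python3 look.py w2
python3 - <<'E'
from h import *; from plant import capture
crop(capture('scene')['color'],250,110,190,145,4,'pics/s2.png')
E
```

```text
3.2 [ 0.61712599 -0.03535648  0.14278   ] [-1.79991958e+02 -1.01040540e-03 -1.14551795e+02] [ 1.48012785e+01  1.89397280e+01 -1.32583651e+01  6.95015365e-03
 -5.77963290e+01 -3.93567775e+01] 0.06323316044678007
```

View pics/w2.png

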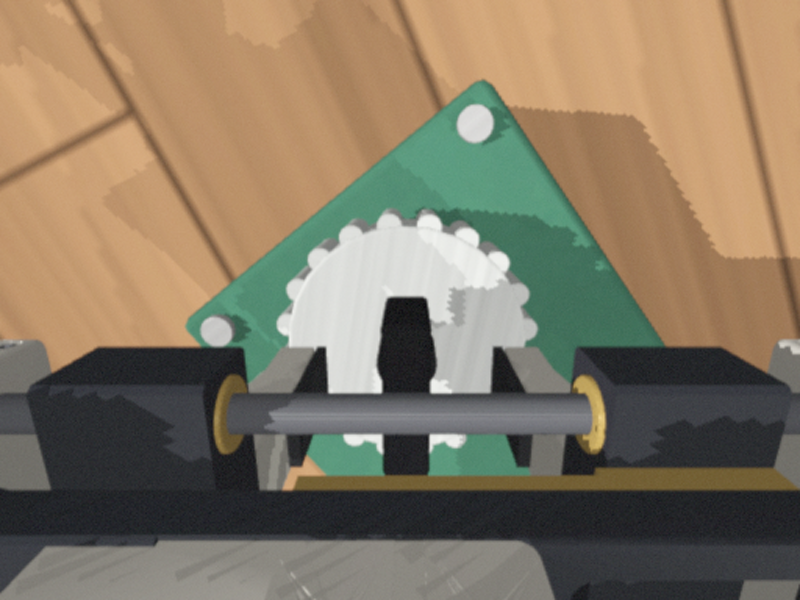

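View pics/s2.png

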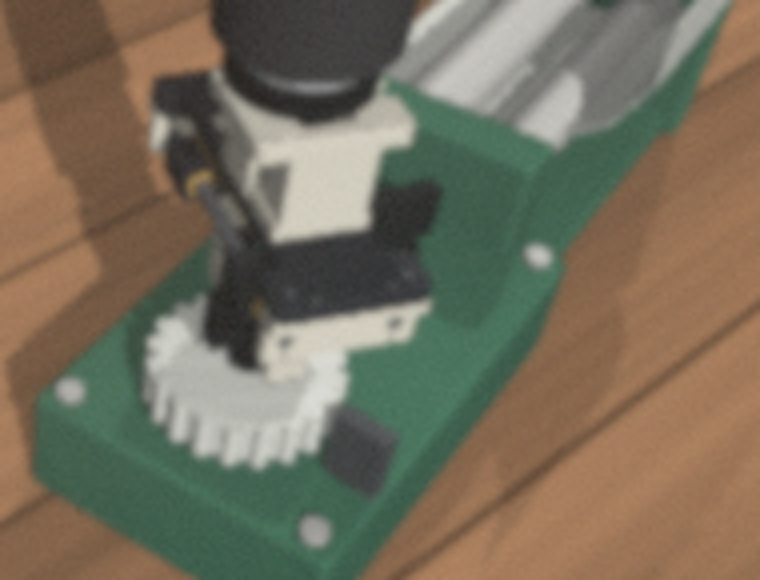

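The bar (about column 407) sits centred between the fingers (inner faces at 327 and 492), and the tips clear the wheel. I'll close now.

Request:
apply_moves --commands '[{"dp": [0,0,0],"yaw": 0,"grip": 0.35},{"dp": [0,0,0],"yaw": 0,"grip": 0.25},{"dp": [0,0,0],"yaw": 0,"grip": 0.1},{"dp": [0,0,0],"yaw": 0,"grip": 0.1},{"dp": [0,0,0],"yaw": 0,"grip": 0.1},{"dp": [0,0,0],"yaw": 0,"grip": 0.1}]' --newtons 20

```text
time_s: 4.05
tcp_pos: [0.618, -0.0361, 0.1428]
eef_rot: [-179.9, 0.0, -114.6]
contact_force: [4.6, -3.0, -2.5]
gripper_width: 0.0159
```

Request:
apply_moves --commands '[{"dp": [0,0,0],"yaw": 0.1,"grip": 0.1},{"dp": [0,0,0],"yaw": 0.2,"grip": 0.1},{"dp": [0,0,0],"yaw": 0.3,"grip": 0.1},{"dp": [0,0,0],"yaw": 0.4,"grip": 0.1},{"dp": [0,0,0],"yaw": 0.5,"grip": 0.1},{"dp": [0,0,0],"yaw": 0.6,"grip": 0.1},{"dp": [0,0,0],"yaw": 0.7,"grip": 0.1},{"dp": [0,0,0],"yaw": 0.8,"grip": 0.1},{"dp": [0,0,0],"yaw": 0.9,"grip": 0.1},{"dp": [0,0,0],"yaw": 1.0,"grip": 0.1},{"dp": [0,0,0],"yaw": 1.0,"grip": 0.1},{"dp": [0,0,0],"yaw": 1.0,"grip": 0.1}]'

```text
time_s: 5.55
tcp_pos: [0.6183, -0.0363, 0.1427]
eef_rot: [-179.9, 0.1, -171.9]
contact_force: [4.8, -5.2, -3.7]
gripper_width: 0.0159
```

```bash
python3 look.py w3
```

```text
5.55 [ 0.6182676  -0.03628192  0.14274916] [-1.79942678e+02  1.14370037e-01 -1.71882720e+02] [ 1.47270254e+01  1.89784451e+01 -1.32364414e+01  8.29592099e-02
 -5.76781288e+01 -9.66540938e+01] 0.015857538431424806
```

View pics/w3.png

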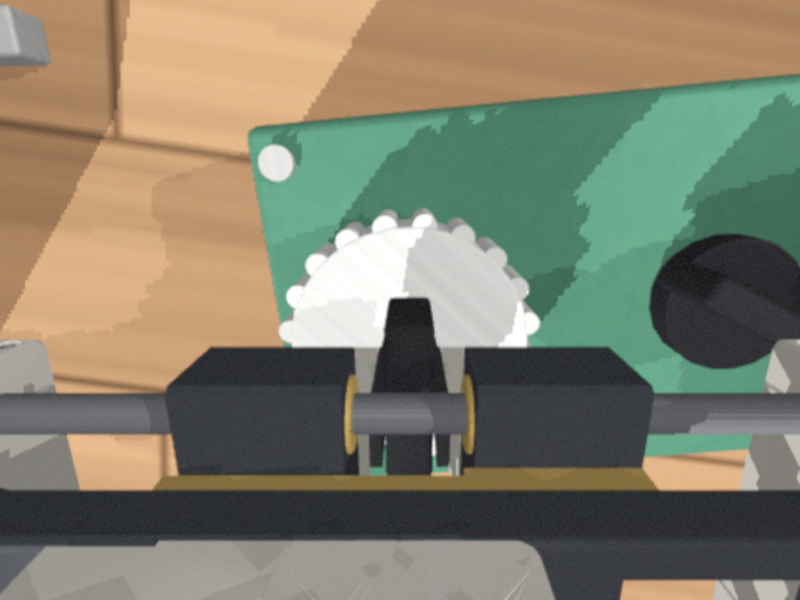

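Request:
apply_moves --commands '[{"dp": [0,0,0],"yaw": 1.0,"grip": 0.3},{"dp": [0,0,0],"yaw": 0,"grip": 0.5}]'

```text
time_s: 5.85
tcp_pos: [0.6169, -0.0357, 0.1425]
eef_rot: [180.0, -0.0, -172.2]
contact_force: [0.3, 0.4, 0.5]
gripper_width: 0.0306
```

That first row carried a leftover yaw of 1.0, so the tool may have nudged the knob while it was opening. I'll lift clear and look.

Request:
apply_moves --commands '[{"dp": [0,0,0],"yaw": 0,"grip": 0.6},{"dp": [0,0,-5],"yaw": 0,"grip": 0.7},{"dp": [0,0,-30],"yaw": 0,"grip": 0.8},{"dp": [0,0,-60],"yaw": 0,"grip": 0.9},{"dp": [-20,0,-90],"yaw": 0,"grip": 1},{"dp": [-50,0,-110],"yaw": 0,"grip": 1},{"dp": [-70,0,-110],"yaw": 0,"grip": 1},{"dp": [-70,0,-110],"yaw": 0,"grip": 1},{"dp": [-70,0,-110],"yaw": 0,"grip": 1}]'

```text
time_s: 6.98
tcp_pos: [0.6858, -0.0258, 0.2523]
eef_rot: [-180.0, -0.0, -171.9]
contact_force: [0.3, 0.2, 0.0]
gripper_width: 0.0878
```

```bash
python3 look.py w4
python3 - <<'E'
import pickle; from h import *
w=pickle.load(open('w4.pkl','rb'))
crop(w['color'],170,40,190,145,4,'pics/w4c.png')
E
```

```text
6.975 [ 0.685764   -0.02580472  0.25231965] [-1.79999591e+02 -4.61771808e-02 -1.71947265e+02] [ 1.40722639e+01  2.08755483e+01  4.52191188e+00 -4.62164099e-03
 -7.36923291e+01 -9.60182287e+01] 0.08775413171781164
```

View pics/w4.png

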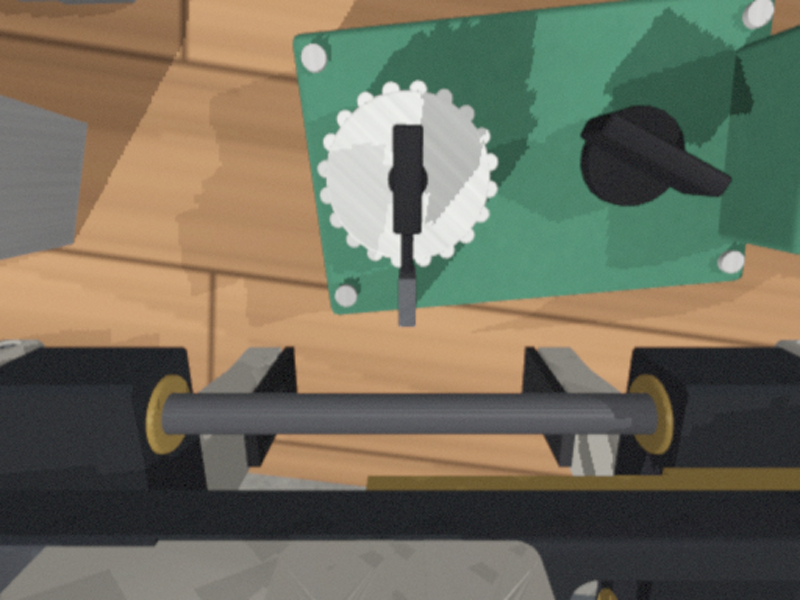

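View pics/w4c.png

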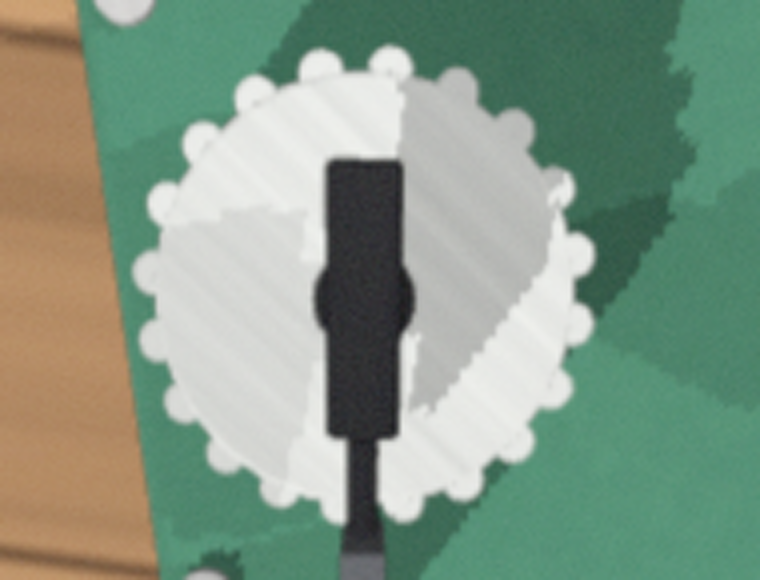

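Run:
```python
import pickle; from h import *
w=pickle.load(open('w4.pkl','rb'))
crop(w['color'],355,50,125,100,6,'pics/w4l.png')
crop(w['color'],230,130,70,90,6,'pics/w4m.png')
# rectify wheel top plane for both
def rect(w,z,c,r,n=400):
    g=np.linspace(-r,r,n); X,Y=np.meshgrid(g,-g)
    P=np.stack([c[0]+X,c[1]+Y,np.full_like(X,z)],-1).reshape(-1,3)-w['xyz']
    q=P@w['R'];K=w['camera_matrix']
    u=(K[0,2]+K[0,0]*q[:,0]/-q[:,2]).reshape(n,n).astype(np.float32);v=(K[1,2]+K[1,1]*q[:,1]/q[:,2]).reshape(n,n).astype(np.float32)
    return cv2.remap(w['color'],u,v,cv2.INTER_CUBIC)
w1=pickle.load(open('w1.pkl','rb'))
a=rect(w1,.12,(.617,-.036),.07);b=rect(w,.12,(.617,-.036),.07)
cv2.imwrite('pics/rect.png',np.hstack([a,b])[:,:,::-1])
```

```text
(no output)
```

View pics/w4l.png

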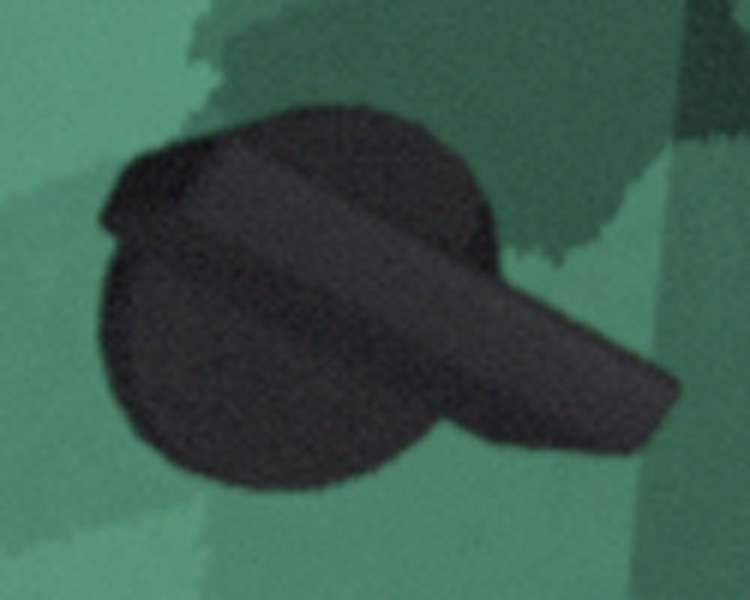

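View pics/w4m.png

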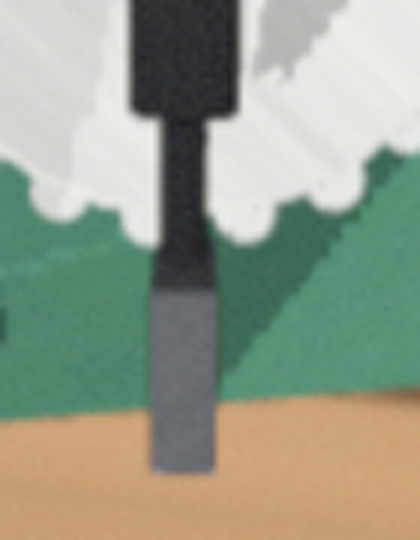

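View pics/rect.png

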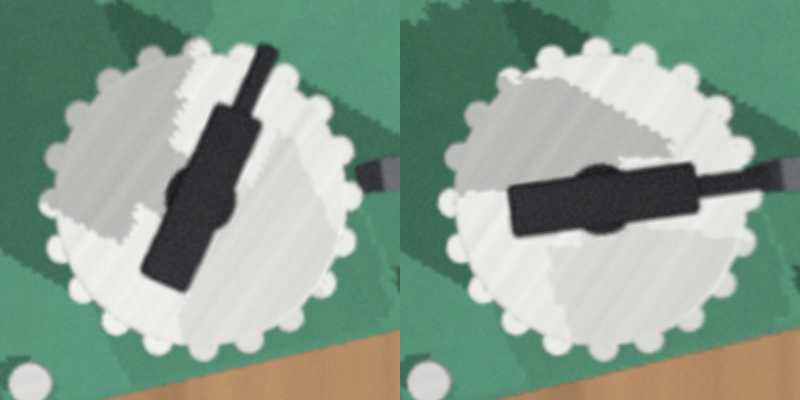

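Run:
```python
import pickle; from h import *
w=pickle.load(open('w4.pkl','rb'))
p=lambda u,v,z: wonz(w,(355+u/6-.42,50+v/6-.42),z)[:2]
ang=lambda a: np.degrees(np.arctan2(a[1],a[0]))
a=p(212,172,.144);b=p(657,419,.144)
print(a,b,(a+b)/2,np.linalg.norm(a-b),ang(b-a))
print('edge dirs',ang(p(682,385,.144)-p(235,140,.144)),ang(p(632,452,.144)-p(185,205,.144)))
q=lambda u,v,z: wonz(w,(170+u/4-.375,40+v/4-.375),z)[:2]
m=lambda u,v,z: wonz(w,(230+u/6-.42,130+v/6-.42),z)[:2]
c=(q(365,160,.174)+q(362,436,.174))/2
print('axis',c,'fine',ang(q(362,436,.174)-q(365,160,.174)),'marker',ang(m(183,470,.126)-m(184,292,.126)),ang(m(183.5,381,.126)-c))
# head -x edge & +x edge dir from 800px picture
f=lambda u,v,z: wonz(w,(u*.64-.2,v*.64-.2),z)[:2]
print('head -y edge',ang(f(334,310,.08)-f(295,37,.08)), 'bolts', ang(f(345,296,.083)-f(313,57,.083)),ang(f(732,262,.083)-f(759,13,.083)))
y=.0
```

```text
[0.57088332 0.07134689] [0.59531988 0.14687632] [0.5831016 0.1091116] 0.07938412995764899 72.07168784208943
edge dirs 72.47917607362254 72.01327225393796
axis [ 0.61686718 -0.03581593] fine 7.367196067131023 marker 7.684342958956556 7.633883214696881
head -y edge 13.2086998931358 bolts 13.174337823336334 13.366403328640173
```

Nose 7.4° vs marker 7.65°, and the wheel has not moved (the rectified scallops coincide). Next is the lock ring: axis about (0.583, 0.110), wings at 72.2°, stop at 13.25°.

Request:
apply_moves --commands '[{"dp": [14,25,0],"yaw": -0.18,"grip": 1},{"dp": [28,50,0],"yaw": -0.36,"grip": 1},{"dp": [42,75,0],"yaw": -0.54,"grip": 1},{"dp": [56,100,0],"yaw": -0.72,"grip": 1},{"dp": [70,125,0],"yaw": -0.9,"grip": 1},{"dp": [83,149,0],"yaw": -1.05,"grip": 1},{"dp": [83,149,20],"yaw": -1.12,"grip": 0.9},{"dp": [83,149,50],"yaw": -1.12,"grip": 0.8},{"dp": [83,149,80],"yaw": -1.12,"grip": 0.7},{"dp": [83,149,80],"yaw": -1.12,"grip": 0.7}]'

```text
time_s: 8.28
tcp_pos: [0.5812, 0.1092, 0.1709]
eef_rot: [179.8, -0.2, -107.7]
contact_force: [0.2, 0.6, 0.4]
gripper_width: 0.0617
```

```bash
python3 look.py w5
```

```text
8.275 [0.58120295 0.10921198 0.17088803] [ 1.79820651e+02 -1.58316168e-01 -1.07743375e+02] [ 2.95505950e+01  1.52872478e+01 -1.44712670e+01 -2.80604222e-02
 -6.04794663e+01 -4.72803409e+01] 0.06170706671782881
```

View pics/w5.png

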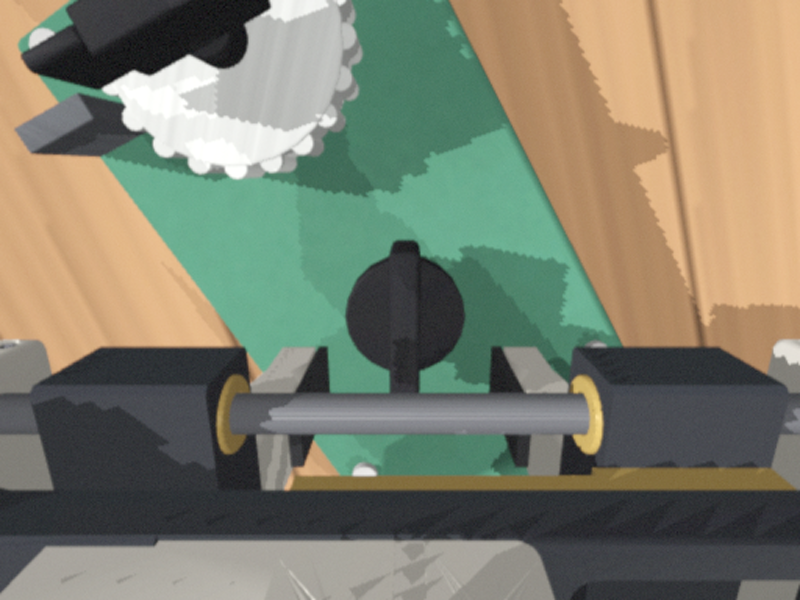

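The wing (column 404) is centred and parallel between the fingers (midpoint about 409), so I'll shift slightly and descend.

Request:
apply_moves --commands '[{"dp": [-1,-1.5,20],"yaw": 0,"grip": 0.7},{"dp": [-1,-1.5,40],"yaw": 0,"grip": 0.6},{"dp": [-1,-1.5,52],"yaw": 0,"grip": 0.5},{"dp": [-1,-1.5,57],"yaw": 0,"grip": 0.4},{"dp": [-1,-1.5,57],"yaw": 0,"grip": 0.3},{"dp": [-1,-1.5,57],"yaw": 0,"grip": 0.2},{"dp": [-1,-1.5,57],"yaw": 0,"grip": 0.05},{"dp": [-1,-1.5,57],"yaw": 0,"grip": 0.05},{"dp": [-1,-1.5,57],"yaw": 0,"grip": 0.05},{"dp": [-1,-1.5,57],"yaw": 0,"grip": 0.05}]' --newtons 30

```text
time_s: 9.57
tcp_pos: [0.5841, 0.1109, 0.1162]
eef_rot: [180.0, 0.0, -107.7]
contact_force: [-5.0, 3.1, 4.8]
gripper_width: 0.014
```

Request:
apply_moves --commands '[{"dp": [0,0,0],"yaw": 0.1,"grip": 0.05},{"dp": [0,0,0],"yaw": 0.2,"grip": 0.05},{"dp": [0,0,0],"yaw": 0.3,"grip": 0.05},{"dp": [0,0,0],"yaw": 0.4,"grip": 0.05},{"dp": [0,0,0],"yaw": 0.5,"grip": 0.05},{"dp": [0,0,0],"yaw": 0.6,"grip": 0.05},{"dp": [0,0,0],"yaw": 0.7,"grip": 0.05},{"dp": [0,0,0],"yaw": 0.8,"grip": 0.05},{"dp": [0,0,0],"yaw": 0.9,"grip": 0.05},{"dp": [0,0,0],"yaw": 0.98,"grip": 0.05},{"dp": [0,0,0],"yaw": 1.02,"grip": 0.05},{"dp": [0,0,0],"yaw": 1.04,"grip": 0.05}]'

```text
time_s: 11.08
tcp_pos: [0.5851, 0.11, 0.1162]
eef_rot: [-180.0, 0.0, -167.3]
contact_force: [-0.1, -4.1, 3.4]
gripper_width: 0.0138
```

```bash
python3 -c "
from plant import get_state
s=get_state();print(s['moment'],s['contact_force'],s['eef_rot'],s['tcp_pos'])"
```

```text
[-1.36044183 -0.16938519  0.44517809] [-0.12208156 -4.10491604  3.42082145] [-1.79954880e+02  2.19378793e-02 -1.67306766e+02] [0.58506484 0.10998296 0.11617129]
```

Moment about z is 0.45 N m, well above the friction, so the ring is at its stop. I'll add a touch more, then release with no turn.

Request:
apply_moves --commands '[{"dp": [0,0,0],"yaw": 0.03,"grip": 0.05},{"dp": [0,0,0],"yaw": 0.03,"grip": 0.05},{"dp": [0,0,0],"yaw": 0.03,"grip": 0.05}]'

```text
time_s: 11.45
tcp_pos: [0.5852, 0.11, 0.1162]
eef_rot: [-179.9, 0.0, -169.0]
contact_force: [-1.0, -5.5, 4.7]
gripper_width: 0.0145
```

Request:
apply_moves --commands '[{"dp": [0,0,0],"yaw": 0,"grip": 0.2},{"dp": [0,0,0],"yaw": 0,"grip": 0.35},{"dp": [0,0,0],"yaw": 0,"grip": 0.5},{"dp": [0,0,0],"yaw": 0,"grip": 0.5},{"dp": [0,0,-10],"yaw": 0,"grip": 0.5},{"dp": [0,0,-40],"yaw": 0,"grip": 0.5},{"dp": [0,0,-80],"yaw": 0,"grip": 0.7},{"dp": [-30,0,-120],"yaw": 0,"grip": 0.8},{"dp": [-70,0,-140],"yaw": 0,"grip": 1},{"dp": [-90,-50,-150],"yaw": 0,"grip": 1},{"dp": [-90,-70,-150],"yaw": 0,"grip": 1},{"dp": [-90,-70,-150],"yaw": 0,"grip": 1}]'

```text
time_s: 12.95
tcp_pos: [0.6863, 0.0574, 0.2656]
eef_rot: [-180.0, -0.0, -169.1]
contact_force: [-0.2, 0.1, -0.7]
gripper_width: 0.0873
```

```bash
python3 look.py w6;  python3 - <<'E'
import pickle; from h import *
w=pickle.load(open('w6.pkl','rb'))
def rect(w,z,c,r,n=400):
    g=np.linspace(-r,r,n); X,Y=np.meshgrid(g,-g)
    P=np.stack([c[0]+X,c[1]+Y,np.full_like(X,z)],-1).reshape(-1,3)-w['xyz']
    q=P@w['R'];K=w['camera_matrix']
    u=(K[0,2]+K[0,0]*q[:,0]/-q[:,2]).reshape(n,n).astype(np.float32);v=(K[1,2]+K[1,1]*q[:,1]/q[:,2]).reshape(n,n).astype(np.float32)
    return cv2.remap(w['color'],u,v,cv2.INTER_CUBIC)
cv2.imwrite('pics/rect6.png',np.hstack([rect(w,.12,(.617,-.036),.07),rect(w,.144,(.583,.11),.07)])[:,:,::-1])
E
```

```text
12.95 [0.686343   0.05737856 0.26555682] [-1.79999720e+02 -2.76561629e-02 -1.69146142e+02] [ 2.09457728e+01  2.07638985e+01  6.05490791e+00 -4.72478215e-03
 -7.53182868e+01 -1.00090716e+02] 0.08730283836151148
```

View pics/w6.png

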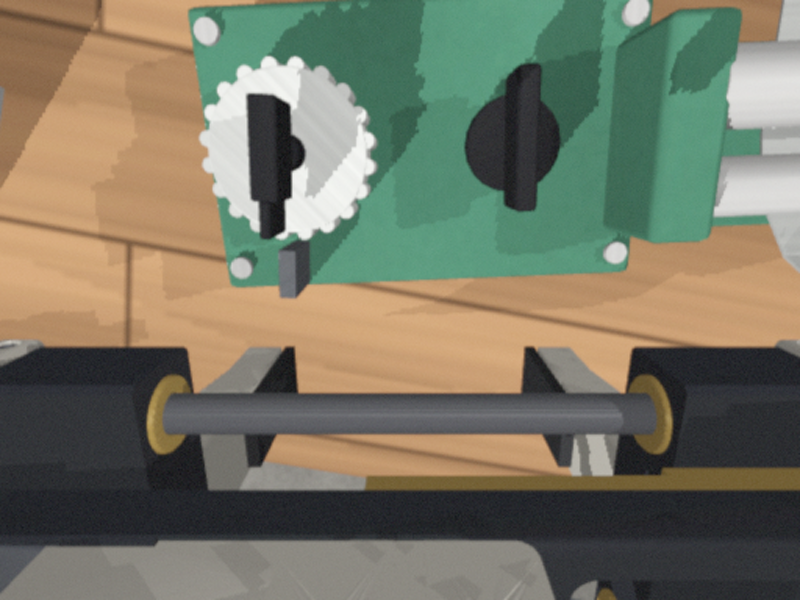

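View pics/rect6.png

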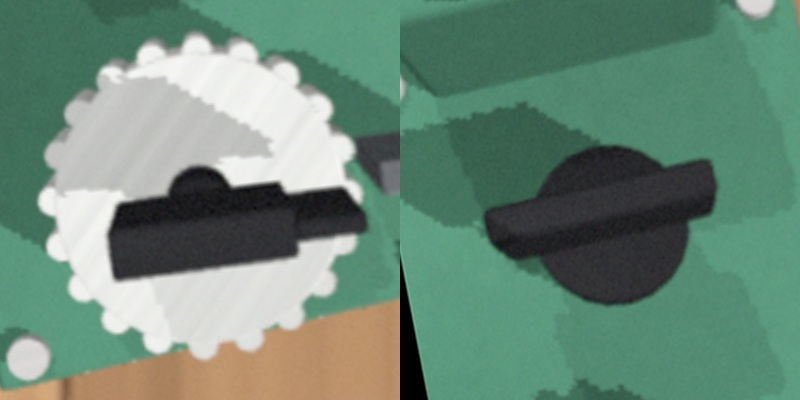

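The wings lie at about 13° (head x axis 13.25°), the nose at about 8° (marker 7.65°), and the wheel scallops are unchanged. The gripper is clear of everything, so I'm handing in.

```bash
python3 -c "
from plant import close_job
print(close_job())"
```

```text
the job is handed in; nothing more can be done
None
```

I turned the fine knob about 1.0 rad clockwise onto the marker, then turned the lock ring clockwise to its hard stop and let go. The job was handed in at about 13 s with the gripper open, clear of everything and touching nothing. No verdict was reported.

What the last checks showed:
- **Fine knob:** after I released it, the nose measured 7.4° against the marker's 7.65°. In the final picture the nose read about 8°, well inside the 5.7° tolerance.
- **Lock ring:** the wings lie at about 13°, against 13.25° for the head's x axis, so the ring is at its stop. The turning moment rose to 0.45 N m there, well above the 0.08 N m friction.
- **Coarse wheel:** its scallops sit in the same places as before the move, so it was not turned.
- **Hammer and tin:** the arm never came near them. I did not take a last picture of them.

**One slip:** while releasing the fine knob, one row still carried a 1.0 rad turn, which could have nudged the knob as the jaws opened. The picture taken straight afterwards showed the nose still on the marker, so no correction was needed.

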